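# Register a specimen carrier in the stage corner

### The job

Pick up the specimen carrier with the green fin and set it flat on the aluminium registration stage, then press it squarely into the corner so that it bears on both sprung dark fences at once and pushes each of them back a few millimetres, gently and not to the end of their travel. Finish while still holding it pressed there, as the stage reads its zero: do not let go. Leave the orange carrier and the other things on the bench where they are.

Things in the scene. Friction and masses are not known exactly. Their poses are not given: they have to be found in the camera images.
- green_mid (a point): Loose carrier, about 260 g: aluminium block 84 x 64 x 20 mm (x, y, z), on its top centre a green upright grip fin 14 x 46 x 34 mm (thin along x; total height 54), flush green round wells either side. Point: its centre, 27 mm above the underside. z up; same turned half round. To be registered; pinch the fin from above. Either side may face either fence.
- orange_mid (a point): Loose carrier, about 260 g: aluminium block 84 x 64 x 20 mm (x, y, z), on its top centre an orange upright grip fin 14 x 46 x 34 mm (thin along x; total height 54), flush orange round wells either side. Point: its centre, 27 mm above the underside. z up; same turned half round. Must stay where it is.
- stage: Fixed aluminium plate 200 x 180 x 15 mm; origin at centre of underside, z up. On it two dark sprung fences, across its +x side and along its +y side, form a square corner towards +x +y; tops 32 mm above the bench. White backing blocks behind them: tops 35 mm above the bench, inner faces 19 mm behind the fences' resting front faces. The rest of the plate is clear.
- far_face (a point): Point on the front face of the far fence (it runs along the stage's y, from -60 to +50 mm in the stage frame, 10 mm thick), 24 mm above the bench, at stage (60, 0) mm when the fence is at rest. Axes as the stage's; the face looks to the stage's -x. It moves with the fence.
- side_face (a point): Point on the front face of the side fence (it runs along the stage's x, from -70 to +52 mm in the stage frame, 10 mm thick), 24 mm above the bench, at stage (0, 50) mm when the fence is at rest. Axes as the stage's; the face looks to the stage's -y. It moves with the fence.
- far_fence (a joint): How far the far fence has been pushed back along the stage's +x, in m: 0 at rest, 0.008 at its hard stop. Spring: about 2 N to start it, then 1 N per mm (5 N at 3 mm).
- side_fence (a joint): How far the side fence has been pushed back along the stage's +y, in m: 0 at rest, 0.008 at its hard stop. Same spring.
- dish_stack_mid (a point): Loose stack of four clear dishes, 90 mm across, 60 mm high; its centre. Leave alone.
- wash_bottle_mid (a point): Loose white bottle, 64 mm across, 150 mm high, red cap; its centre. Leave alone.
- jar_mid (a point): Loose amber jar, 56 mm across, 70 mm high; its centre. Leave alone.
- timer_mid (a point): Loose white timer block, 60 x 75 x 22 mm; its centre. Leave alone.
Not all that is in view belongs to the job. Leave any blue, brown or turquoise look-alike of the part that bears green_mid alone.

How it is judged (in metres and radians):
On the way:
1. the green carrier is lifted clear of the bench (height (world z) of green_mid above 0.044 m), for 0.1 s.
At the end, for the whole second after the job is handed in: Fingers hold the green carrier (over 1 N) at rest, bearing on both fences (over 1.5 N each, each pushed back 1 to 7.2 mm), square and level within 0.05 rad, underside within 3.5 mm of the plate; the other loose things within 20 mm of their starts (value of joint far_fence between 0.001 and 0.0072 m and value of joint side_fence between 0.001 and 0.0072 m and contact force between green_carrier and far_fence above 1.5 N and contact force between green_carrier and side_fence above 1.5 N and (angle between the x axis of green_mid and the x axis of stage, either way round below 0.05 rad or angle between the x axis of green_mid and the y axis of stage, either way round below 0.05 rad) and angle between green_mid's own z axis and vertical below 0.05 rad and z of green_mid in the frame of stage between 0.039 and 0.0455 m and contact force between green_carrier and the fingers above 1 N and linear speed of green_carrier below 0.01 m/s and distance of each of orange_mid, dish_stack_mid, wash_bottle_mid, jar_mid, timer_mid from where it was at the start of the episode below 0.02 m); the arm keeps its last pose, push and grip.
It fails at once if the orange carrier or another loose thing on the bench is disturbed (moved over 20 mm) (distance of any of orange_mid, dish_stack_mid, wash_bottle_mid, jar_mid, timer_mid from where it was at the start of the episode above 0.02 m).
It fails at once if the carrier is rammed against a fence (over 40 N) (contact force between green_carrier and far_fence above 40 N or contact force between green_carrier and side_fence above 40 N).
It also fails if it takes over 32 s, if anything falls off the work surface, if the arm or the gripper's body presses on something with over 40 N, if the wrist force passes 120 N, or if a joint passes its speed limit or range.

### The arm

A 6-joint arm with a two-finger parallel gripper is mounted at the origin on the work surface. World frame = base frame: x ahead of the robot, y to its left, z up, the work surface at z = 0. Lengths are in m, angles in degrees, forces in N, time in s.
With the tool pointing down it reaches from about 0.25 to 0.8 m from the base axis. Payload 3.9 kg.
Tool frame: the origin (TCP) lies at the very end of the fingers, on their centre line; the grasp point (between the pads) lies 19 mm behind it; x points along the fingers, y is the direction in which the jaws open and shut, and the axes are right-handed (so a half turn about x gives the same grasp; the last joint's range is limited). The gripper opens to 85 mm and grips with 20 to 120 N. Pads are 22 mm wide; open, the fingers measure 114 mm over their backs; the gripper's body (76 mm by 85 mm) begins 54 mm behind the grasp point. The pads swing forward as they close: fully open they stand 13 mm farther back than shut.
Start: joints at [74.026, 14.897, -7.913, 67.191, 0, 90], TCP at [0.144, 0.505, 0.231] pointing down, gripper open.
Joint ranges: [-159.42, 159.42], [-47.68, 98.78], [-73.54, 78.23], [-108.79, 121.32], [-90, 84.71], [-180, 180]. Speed limits (degrees/s): [147.25, 147.25, 180, 180, 180, 180].

### API

Orientations are given as a 3x3 rotation matrix whose columns are the frame's x, y, z axes.
In Python, from station import robot gives the robot as it stands.
- The arm moves only by the tool servo_tool, never from a script. Its argument "targets" is a list of rows, each an object of numbers: "dx", "dy", "dz": the shift along the tool's x, y, z scaled (see below); "roll": the turn about the tool's x scaled (see below); "hand": the gripper command: -1 is fully open, 1 is shut, values between are in proportion. A call has 1 to 10 rows; each row is the pose to reach, as a shift and turn from the pose commanded when the call began, along the tool's axes at that moment; what a row does not reach only later rows make up. The controller multiplies each number of a shift by 0.3 m and each number of a turn by 0.5 rad. A row lasts 1/12 s, in which the tool goes at most 41.7 mm and 7.16 degrees, less where a joint would pass 70% of its speed; a pose out of reach is approached as far as the arm can. A call with a number of a shift or a turn outside -1 to 1 is refused whole. A call with a gripper value outside its range is refused whole. The fingers move at their own pace and stop on an object; "force" is the grip in N (left out, the last holds). Time passes only in rows, so rows that repeat a pose let the fingers close. It gives the time, the measured TCP pose, the force and the opening at its end, in the units of the state.
- robot.get_state(): the state, without advancing time (a new reading comes with each control period).
- robot.grab_frame(name): name is "scene" or "side" or "wrist"; returns a dict with "image" (420x560x3 uint8, blue, green, red), "mtx" (3x3 intrinsics, pixels), "origin" and "orientation" of the camera in the world. Camera axes: x right, y down, z forward; pixel columns grow to the right and rows downward; lengths in m; the calibration is good to about 2 mm. The wrist camera is an equidistant fisheye: a pixel r from the principal point sees the ray r / f radians off the axis. A picture is of the moment at which its call begins. There is no depth.
- robot.close_job(): hands the job in, once; it reports no verdict.
The state is a dict: "time_s": time; "joint_positions": joint angles; "qvel": joint speeds; "tau": joint torques, N m; "eef_pos": TCP position; "eef_rot": TCP orientation; "ft_force": force on the tool from outside, world axes, zero at the start; "ft_torque": the same for the moment, N m; "grip_width": finger opening in m.
Only numpy, scipy, OpenCV 4.12 (cv2) and the standard library are available. Lean on these libraries where they do the work, as an engineer would, in place of code of your own. Each camera call takes 0.05 s, during which the arm holds its last target. There are 200 camera calls.

## Working session

There is one attempt and no reset: what is moved stays moved. The work goes in short steps, Python scripts to look and compute and a tool call to move; the robot and the scene stay as the last step left them, time stands still between calls to the robot, and variables do not carry over. Pictures are saved under pics/ and viewed, about 8 in all and at most 12, crops included, and the job is handed in when it is done.

Besides the shell and the picture viewer there is one more tool, called after ">>>" by a JSON object that holds its "op" and its "data". servo_tool: Moves the arm, as the interface text tells. Shifts and turns lie within -1 to 1; 1 stands for 0.3 m of shift or 0.5 rad of turn. Its arguments: {"type":"object","properties":{"targets":{"type":"array"},"force":{"type":"number"}},"required":["targets"]}

```bash
mkdir -p pics; cat > h.py <<'E'
import numpy as np, cv2, pickle
from station import robot
def grab(n,tag):
    f=robot.grab_frame(n); pickle.dump(f,open(f'pics/{n}_{tag}.pkl','wb')); cv2.imwrite(f'pics/{n}_{tag}.png',f['image']); return f
def load(n,tag): return pickle.load(open(f'pics/{n}_{tag}.pkl','rb'))
def ray(f,u,v):
    K=np.array(f['mtx']); return np.array(f['orientation'])@np.array([(u-K[0,2])/K[0,0],(v-K[1,2])/K[1,1],1.])
def onz(f,u,v,z):
    o=np.array(f['origin']); d=ray(f,u,v); return o+d*(z-o[2])/d[2]
def proj(f,p):
    q=np.array(f['orientation']).T@(np.array(p)-np.array(f['origin'])); K=np.array(f['mtx']); return (K@(q/q[2]))[:2]
E
python3 - <<'E'
from h import *
s=robot.get_state(); print(s)
a=[]
for n in('scene','side'):
    f=grab(n,'0'); print(n,f['mtx'],f['origin'],f['orientation']); a.append(f['image'])
E
```

```text
{'time_s': 0.0, 'joint_positions': array([ 7.40262163e+01,  1.49366014e+01, -7.98940734e+00,  6.71914180e+01,
       -4.61256387e-04,  9.00003150e+01]), 'qvel': array([ 0.11725232,  0.05913895,  0.01279598, -0.03006894, -0.04821379,
       -0.00225341]), 'tau': array([-5.49244014e-04, -4.05675101e+01,  2.53924102e+01,  1.89093570e-02,
       -6.12508393e-05, -6.98682925e-06]), 'eef_pos': array([0.14428191, 0.50403175, 0.2304329 ]), 'eef_rot': array([[-5.56272568e-04,  2.75202198e-01,  9.61386208e-01],
       [-1.97256179e-03,  9.61384184e-01, -2.75202760e-01],
       [-9.99997900e-01, -2.04948145e-03,  8.06169226e-06]]), 'ft_force': array([ 0.18640026, -0.52342849, -0.86612515]), 'ft_torque': array([ 0.01607583, -0.02044187,  0.01125919]), 'grip_width': 0.0854963787467659}
scene [[477.98709854   0.         275.30949657]
 [  0.         477.98709854 214.27643719]
 [  0.           0.           1.        ]] [1.41266118 0.33095863 0.86286229] [[-0.32302273  0.59536418 -0.73566148]
 [ 0.94632411  0.19393903 -0.2585698 ]
 [-0.01126972 -0.77969811 -0.62605419]]
side [[399.4935294    0.         280.29557888]
 [  0.         399.4935294  206.83366047]
 [  0.           0.           1.        ]] [ 0.2952825  -0.95114596  0.76165048] [[ 0.97934761 -0.10254257  0.17425063]
 [-0.20124655 -0.57728359  0.79135547]
 [ 0.01944441 -0.81007942 -0.58599765]]
```

View pics/scene_0.png

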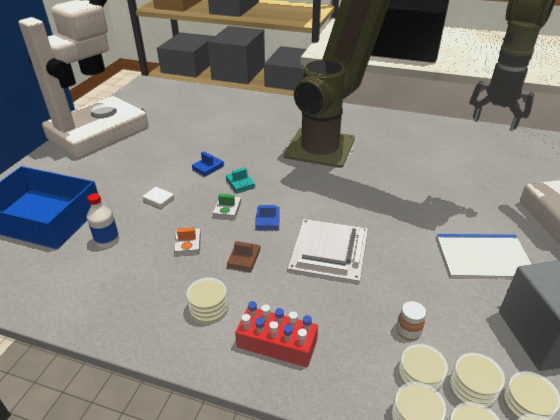

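View pics/side_0.png

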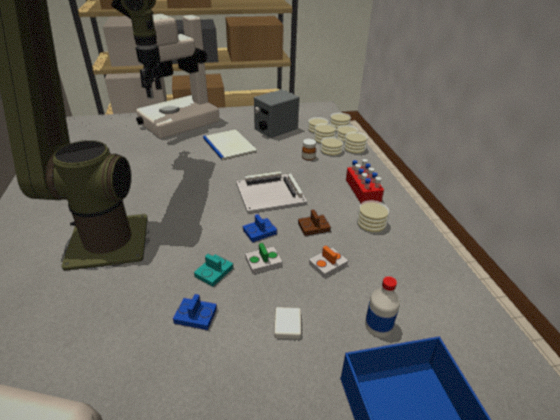

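Scene view candidates: green fin on aluminium (227,206), turquoise (240,180), blue (267,216) and (208,163), brown (244,256), orange on aluminium (187,240). I choose (227,206), which is (264,258) in the side view. The stage is at scene (330,248) and side (270,190). Next is a close crop of both.

```bash
python3 - <<'E'
from h import *
s=load('scene','0')['image'];d=load('side','0')['image']
def c(i,x,y,w,h,W,H): return cv2.resize(i[y:y+h,x:x+w],(W,H),interpolation=cv2.INTER_CUBIC)
a=np.hstack([c(s,200,185,60,45,400,300),c(d,234,235,60,45,400,300)])
b=np.hstack([c(s,280,212,100,75,400,300),c(d,225,160,90,67,400,300)])
cv2.imwrite('pics/crop0.png',np.vstack([a,b]))
for n in('scene','side'):
    f=load(n,'0'); hsv=cv2.cvtColor(f['image'],cv2.COLOR_BGR2HSV)
    m=cv2.inRange(hsv,(45,120,40),(75,255,255))
    k,l,st,ce=cv2.connectedComponentsWithStats(m)
    for i in range(1,k):
        if st[i,4]>12: print(n,st[i],ce[i],onz(f,*ce[i],.02),onz(f,*ce[i],.037))
E
```

```text
scene [219 194  15  11 121] [225.52066116 198.31404959] [ 0.39660175 -0.18082997  0.02      ] [ 0.41709502 -0.17050752  0.037     ]
scene [221 208   8   4  29] [224.37931034 209.55172414] [ 0.4469074  -0.16250959  0.02      ] [ 0.46638604 -0.15255664  0.037     ]
side [259 244  18  18 124] [265.5483871  252.66935484] [ 0.43313832 -0.1517808   0.02      ] [ 0.42997841 -0.17010373  0.037     ]
side [250 257   8   5  32] [253.875 259.   ] [ 0.39810992 -0.17073868  0.02      ] [ 0.39575292 -0.18862705  0.037     ]
```

View pics/crop0.png

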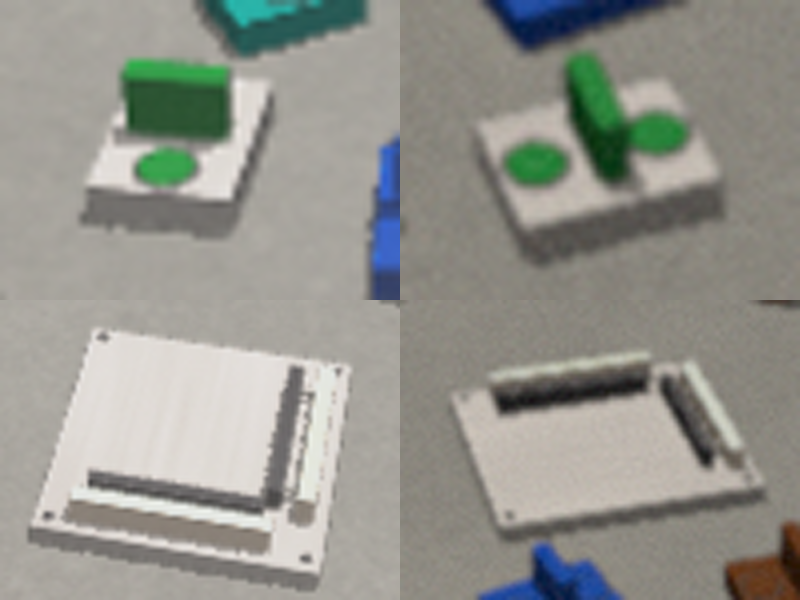

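```bash
python3 - <<'E'
from h import *
from scipy.optimize import least_squares
S=load('scene','0');D=load('side','0')
R=lambda a:np.array([[np.cos(a),-np.sin(a)],[np.sin(a),np.cos(a)]])
def fit(name,obs,size,z,x0,rep):
    h=np.array(size)/2
    pts=[(f,np.array(s)*h,p) for f,s,p in obs]
    for f,s,p in pts: print(name,s,onz(f,*p,z)[:2].round(4))
    r=lambda q:np.concatenate([onz(f,*p,z)[:2]-(q[:2]+R(q[2])@s) for f,s,p in pts])
    o=least_squares(r,x0,loss='soft_l1',f_scale=.003); print(name,o.x[:2],np.degrees(o.x[2]),(o.fun.reshape(-1,2)*1e3).round(1).tolist())
fit('stage',[(S,(-1,-1),(303.75,219.5)),(S,(-1,1),(368,228.75)),(S,(1,1),(359.5,281.5)),(S,(1,-1),(287.5,269.5)),
 (D,(-1,1),(236.7,180.8)),(D,(-1,-1),(248.6,210.7)),(D,(1,-1),(307.1,202.4))],(.2,.18),.015,[.5,.05,0],0)
fit('green',[(S,(1,-1),(213.2,213.05)),(S,(1,1),(236,215)),(S,(-1,1),(240.8,197.3)),
 (D,(-1,1),(245.7,253.5)),(D,(1,-1),(282,263.2)),(D,(-1,-1),(253.2,269.2)),(D,(1,1),(274.5,247))],(.084,.064),.02,[.42,-.17,0],0)
# fence lines: side-fence/far-fence tops
f=lambda F,x,y,z:onz(F,x,y,z)[:2].round(4)
# fin top corners in scene crop and wells
print('fin top back-left/right front', [f(S,200+x/6.667,185+y/6.667,.054) for x,y in((124,62),(231,68),(127,75),(231,80))])
print('wells S',f(S,200+166/6.667,185+167/6.667,.02),'D',f(D,234+136/6.667,235+163/6.667,.02),f(D,234+258/6.667,235+132/6.667,.02))
for n,F,p in(('orange S',S,(187,234)),('blue S',S,(267,210)),('brown S',S,(242,248)),('teal S',S,(239,173))): print(n,f(F,*p,.04))
E
```

```text
stage [-0.1  -0.09] [0.4138 0.0638]
stage [-0.1   0.09] [0.3978 0.241 ]
stage [0.1  0.09] [0.598  0.2567]
stage [ 0.1  -0.09] [0.6137 0.08  ]
stage [-0.1   0.09] [0.3986 0.2357]
stage [-0.1  -0.09] [0.4151 0.0543]
stage [ 0.1  -0.09] [0.608 0.066]
stage [0.50557411 0.15752353] 4.925967662190005 [[0.1, 4.6], [-0.5, 2.4], [0.5, 0.9], [0.8, 3.6], [0.4, -2.9], [1.4, -5.0], [-5.0, -10.5]]
green [ 0.042 -0.032] [ 0.4715 -0.1862]
green [0.042 0.032] [ 0.4596 -0.1214]
green [-0.042  0.032] [ 0.3781 -0.1398]
green [-0.042  0.032] [ 0.3795 -0.1453]
green [ 0.042 -0.032] [ 0.4689 -0.2001]
green [-0.042 -0.032] [ 0.3907 -0.2084]
green [0.042 0.032] [ 0.4616 -0.1334]
green [ 0.42490973 -0.16815236] 9.80530591982738 [[-0.3, 6.3], [-1.2, 8.1], [-0.0, 3.9], [1.4, -1.5], [-2.8, -7.6], [1.7, -1.5], [0.7, -3.9]]
fin top back-left/right front [array([ 0.4261, -0.1867]), array([ 0.4159, -0.1413]), array([ 0.4343, -0.1816]), array([ 0.4239, -0.138 ])]
wells S [ 0.4486 -0.1602] D [ 0.3992 -0.1727] [ 0.4508 -0.1637]
orange S [ 0.5957 -0.2025]
blue S [ 0.4349 -0.037 ]
brown S [ 0.6008 -0.045 ]
teal S [ 0.2879 -0.1812]
```

>>> {"op": "servo_tool", "data": {"targets": [{"dy": -0.95, "dz": 0.75, "roll": 1, "hand": -1}, {"dy": -0.95, "dz": 0.75, "roll": 1, "hand": -1}, {"dy": -0.95, "dz": 0.75, "roll": 1, "hand": -1}, {"dy": -0.95, "dz": 0.75, "roll": 1, "hand": -1}, {"dy": -0.95, "dz": 0.75, "roll": 1, "hand": -1}, {"dy": -0.95, "dz": 0.75, "roll": 1, "hand": -1}, {"dy": -0.95, "dz": 0.75, "roll": 1, "hand": -1}, {"dy": -0.95, "dz": 0.75, "roll": 1, "hand": -1}, {"dy": -0.95, "dz": 0.75, "roll": 1, "hand": -1}, {"dy": -0.95, "dz": 0.75, "roll": 1, "hand": -1}]}}

```text
$.targets[0]: bad value
```

```bash
cat >> h.py <<'E'
def plan(x,y,z,yaw):
    s=robot.get_state(); M=s['eef_rot']; p=s['eef_pos']; d=M.T@(np.array([x,y,z])-p)/.3
    cur=np.degrees(np.arctan2(M[1,1],M[0,1])); r=(cur-yaw+90)%180-90
    print('t',s['time_s'],'pos',p.round(4),'yaw',cur.round(2),'F',s['ft_force'].round(2),'w',round(s['grip_width'],4),'j',s['joint_positions'].round(1))
    print('dx dy dz',d.round(4),'roll',np.round(np.radians(r)/.5,4))
E
python3 -c "
from h import *
plan(.4245,-.167,.18,10.5)"
```

```text
t 0.1 pos [0.1443 0.5041 0.2306] yaw 74.03 F [ 0.37 -0.27  0.83] w 0.0856 j [74.  14.9 -8.  67.2  0.  90. ]
dx dy dz [ 0.1718 -1.8934  1.5136] roll 2.2175
```

>>> {"op": "servo_tool", "data": {"targets": [{"dx": 0.0, "dy": -0.95, "dz": 0.75, "roll": 0.99, "hand": -1}, {"dx": 0.0, "dy": -0.95, "dz": 0.75, "roll": 0.99, "hand": -1}, {"dx": 0.0, "dy": -0.95, "dz": 0.75, "roll": 0.99, "hand": -1}, {"dx": 0.0, "dy": -0.95, "dz": 0.75, "roll": 0.99, "hand": -1}, {"dx": 0.0, "dy": -0.95, "dz": 0.75, "roll": 0.99, "hand": -1}, {"dx": 0.0, "dy": -0.95, "dz": 0.75, "roll": 0.99, "hand": -1}, {"dx": 0.0, "dy": -0.95, "dz": 0.75, "roll": 0.99, "hand": -1}, {"dx": 0.0, "dy": -0.95, "dz": 0.75, "roll": 0.99, "hand": -1}, {"dx": 0.0, "dy": -0.95, "dz": 0.75, "roll": 0.99, "hand": -1}, {"dx": 0.0, "dy": -0.95, "dz": 0.75, "roll": 0.99, "hand": -1}]}}

```text
time_s: 0.93
eef_pos: [0.283, 0.1642, 0.2311]
eef_rot: [[0.0, 0.704, 0.71], [-0.003, 0.71, -0.704], [-1.0, -0.002, 0.002]]
ft_force: [-1.2, -0.3, -0.7]
grip_width: 0.0854
```

```bash
python3 -c "
from h import *
plan(.4245,-.167,.18,10.5)"
```

```text
t 0.9333 pos [0.283  0.1642 0.2311] yaw 45.21 F [-1.19 -0.26 -0.73] w 0.0854 j [ 30.3  -4.7 -30.2  64.6  -0.1  75.1]
dx dy dz [ 0.1733 -0.4509  1.1123] roll 1.2116
```

>>> {"op": "servo_tool", "data": {"targets": [{"dx": 0.08, "dy": -0.4, "dz": 0.98, "roll": 0.99, "hand": -1}, {"dx": 0.08, "dy": -0.4, "dz": 0.98, "roll": 0.99, "hand": -1}, {"dx": 0.08, "dy": -0.4, "dz": 0.98, "roll": 0.99, "hand": -1}, {"dx": 0.08, "dy": -0.4, "dz": 0.98, "roll": 0.99, "hand": -1}, {"dx": 0.08, "dy": -0.4, "dz": 0.98, "roll": 0.99, "hand": -1}, {"dx": 0.08, "dy": -0.4, "dz": 0.98, "roll": 0.99, "hand": -1}, {"dx": 0.08, "dy": -0.4, "dz": 0.98, "roll": 0.99, "hand": -1}, {"dx": 0.08, "dy": -0.4, "dz": 0.98, "roll": 0.99, "hand": -1}, {"dx": 0.08, "dy": -0.4, "dz": 0.98, "roll": 0.99, "hand": -1}, {"dx": 0.08, "dy": -0.4, "dz": 0.98, "roll": 0.99, "hand": -1}]}}

```text
time_s: 1.77
eef_pos: [0.4089, -0.1232, 0.2066]
eef_rot: [[-0.001, 0.956, 0.295], [0.001, 0.295, -0.956], [-1.0, -0.001, -0.001]]
ft_force: [0.5, 0.5, -0.3]
grip_width: 0.0858
```

```bash
cat >> h.py <<'E'
def wonz(f,u,v,z):
    K=np.array(f['mtx']); a=(u-K[0,2])/K[0,0]; b=(v-K[1,2])/K[1,1]; t=np.hypot(a,b)
    d=np.array(f['orientation'])@np.array([np.sin(t)*a/t,np.sin(t)*b/t,np.cos(t)]); o=np.array(f['origin']); return o+d*(z-o[2])/d[2]
E
python3 -c "
from h import *
f=grab('wrist','1'); print(f['mtx'],f['origin'],f['orientation'])
plan(.4245,-.167,.18,10.5)"
```

```text
[[325.1922621    0.         277.79325716]
 [  0.         325.1922621  208.98127567]
 [  0.           0.           1.        ]] [ 0.38511236 -0.04480243  0.34796934] [[ 0.95543196  0.28070673  0.09139752]
 [ 0.29520309 -0.90613901 -0.30293108]
 [-0.00221594  0.31641086 -0.94861966]]
t 1.8167 pos [ 0.4083 -0.1222  0.2068] yaw 17.25 F [-0.46  0.37 -0.32] w 0.0856 j [-16.7   6.1 -22.9  61.1   0.   56.1]
dx dy dz [0.0889 0.0075 0.1589] roll 0.2357
```

View pics/wrist_1.png

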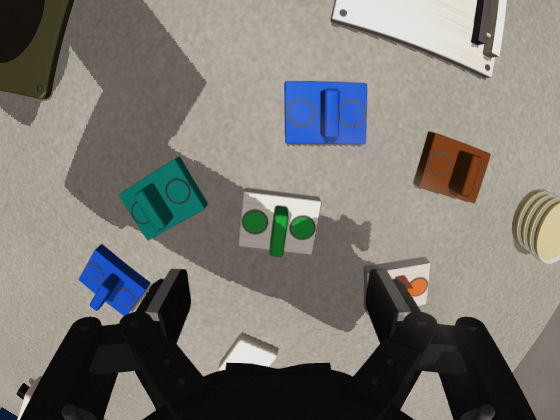

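The green carrier is centred at about (280,222), with wells at (255,221) and (302,228). The stage's near edge and its holes are at the top right. I'll measure the wells and the stage edge.

```bash
python3 - <<'E'
from h import *
f=load('wrist','1'); hsv=cv2.cvtColor(f['image'],cv2.COLOR_BGR2HSV)
m=cv2.inRange(hsv,(45,120,30),(75,255,255))
k,l,st,ce=cv2.connectedComponentsWithStats(m)
for i in range(1,k):
    if st[i,4]>30: print(st[i],ce[i].round(1),wonz(f,*ce[i],.02)[:2].round(4))
print('corners', [wonz(f,u,v,.02)[:2].round(4) for u,v in((246,190),(321,197),(316,254),(239,246))])
print('fin top',[wonz(f,u,v,.054)[:2].round(4) for u,v in((274,207),(288,207),(271,256),(284,257))])
print('stage', [wonz(f,u,v,.015)[:2].round(4) for u,v in((332,20),(493,70),(343,13),(487,67))])
E
```

```text
[270 206  18  51 660] [278.7 231.1] [ 0.4252 -0.1736]
[244 211  22  22 389] [254.6 221.6] [ 0.3971 -0.1707]
[291 217  23  21 385] [301.9 227.3] [ 0.448  -0.1618]
corners [array([ 0.3787, -0.1394]), array([ 0.4564, -0.1233]), array([ 0.4736, -0.1879]), array([ 0.3882, -0.204 ])]
fin top [array([ 0.4094, -0.1378]), array([ 0.4221, -0.1339]), array([ 0.4217, -0.1885]), array([ 0.4345, -0.1857])]
stage [array([0.4101, 0.0572]), array([0.606 , 0.0857]), array([0.4185, 0.0688]), array([0.5965, 0.0849])]
```

```bash
python3 -c "
from h import *
plan(.423,-.1655,.026,10.8)"
```

```text
t 1.8167 pos [ 0.4083 -0.1222  0.2068] yaw 17.25 F [-0.46  0.37 -0.32] w 0.0856 j [-16.7   6.1 -22.9  61.1   0.   56.1]
dx dy dz [0.6023 0.0049 0.1535] roll 0.2252
```

>>> {"op": "servo_tool", "data": {"targets": [{"dx": 0.05, "dy": 0.005, "dz": 0.1, "roll": 0.15, "hand": -1}, {"dx": 0.15, "dy": 0.005, "dz": 0.154, "roll": 0.225, "hand": -1}, {"dx": 0.25, "dy": 0.005, "dz": 0.154, "roll": 0.225, "hand": -1}, {"dx": 0.35, "dy": 0.005, "dz": 0.154, "roll": 0.225, "hand": -1}, {"dx": 0.44, "dy": 0.005, "dz": 0.154, "roll": 0.225, "hand": -1}, {"dx": 0.5, "dy": 0.005, "dz": 0.154, "roll": 0.225, "hand": -1}, {"dx": 0.55, "dy": 0.005, "dz": 0.154, "roll": 0.225, "hand": -1}, {"dx": 0.58, "dy": 0.005, "dz": 0.154, "roll": 0.225, "hand": -1}, {"dx": 0.6, "dy": 0.005, "dz": 0.154, "roll": 0.225, "hand": -1}, {"dx": 0.6, "dy": 0.005, "dz": 0.154, "roll": 0.225, "hand": -1}]}}

```text
time_s: 2.65
eef_pos: [0.4233, -0.165, 0.0267]
eef_rot: [[-0.002, 0.982, 0.19], [0.001, 0.19, -0.982], [-1.0, -0.001, -0.001]]
ft_force: [0.2, -0.2, -0.7]
grip_width: 0.0857
```

```bash
python3 -c "
from h import *
plan(.423,-.1655,.026,10.8); grab('wrist','2')"
```

```text
t 2.65 pos [ 0.4233 -0.165   0.0267] yaw 10.95 F [ 0.23 -0.21 -0.67] w 0.0857 j [-21.3  19.4 -36.4  34.3   0.   57.8]
dx dy dz [ 0.0025 -0.0013  0.0016] roll 0.0051
```

View pics/wrist_2.png

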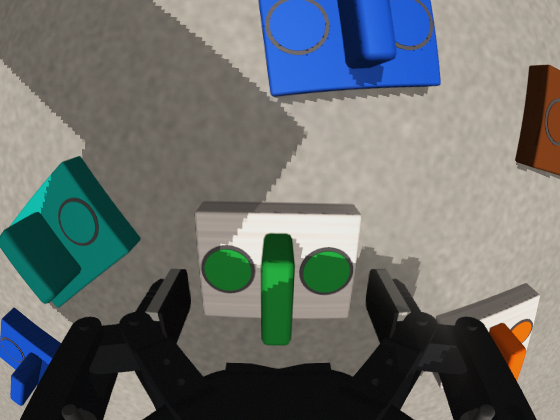

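The fin (277,290) sits between the pads (185 and 370), and it lines up square. I'll close the gripper.

>>> {"op": "servo_tool", "data": {"targets": [{"dx": 0, "dy": 0, "dz": 0, "roll": 0, "hand": 0}, {"dx": 0, "dy": 0, "dz": 0, "roll": 0, "hand": 1}, {"dx": 0, "dy": 0, "dz": 0, "roll": 0, "hand": 1}, {"dx": 0, "dy": 0, "dz": 0, "roll": 0, "hand": 1}, {"dx": 0, "dy": 0, "dz": 0, "roll": 0, "hand": 1}, {"dx": 0, "dy": 0, "dz": 0, "roll": 0, "hand": 1}, {"dx": 0, "dy": 0, "dz": 0, "roll": 0, "hand": 1}, {"dx": 0, "dy": 0, "dz": 0, "roll": 0, "hand": 1}], "force": 60}}

```text
time_s: 3.37
eef_pos: [0.4243, -0.1664, 0.0277]
eef_rot: [[0.001, 0.982, 0.188], [-0.0, 0.188, -0.982], [-1.0, 0.001, 0.001]]
ft_force: [-1.0, -0.2, 5.3]
grip_width: 0.0127
```

```bash
python3 - <<'E'
from h import *
f=load('wrist','2'); hsv=cv2.cvtColor(f['image'],cv2.COLOR_BGR2HSV)
m=cv2.inRange(hsv,(45,120,30),(75,255,255))
k,l,st,ce=cv2.connectedComponentsWithStats(m)
w=[wonz(f,*ce[i],.02)[:2] for i in range(1,k) if 1000<st[i,4] and st[i,3]<70]; print(np.round(w,4),np.mean(w,0))
s=robot.get_state(); print(s['grip_width'],s['eef_pos'],s['ft_force'],s['time_s'])
E
```

```text
[[ 0.3977 -0.1708]
 [ 0.4485 -0.162 ]] [ 0.42310829 -0.16642238]
0.012739252841459927 [ 0.42426309 -0.16641438  0.02772909] [-0.99635375 -0.15498531  5.31488379] 3.3667
```

>>> {"op": "servo_tool", "data": {"targets": [{"dx": -0.03, "dy": 0, "dz": 0, "roll": 0, "hand": 1}, {"dx": -0.08, "dy": 0, "dz": 0, "roll": 0, "hand": 1}, {"dx": -0.16, "dy": 0, "dz": 0, "roll": 0, "hand": 1}, {"dx": -0.24, "dy": 0, "dz": 0, "roll": 0, "hand": 1}, {"dx": -0.32, "dy": 0, "dz": 0, "roll": 0, "hand": 1}, {"dx": -0.38, "dy": 0, "dz": 0, "roll": 0, "hand": 1}, {"dx": -0.4, "dy": 0, "dz": 0, "roll": 0, "hand": 1}, {"dx": -0.4, "dy": 0, "dz": 0, "roll": 0, "hand": 1}]}}

```text
time_s: 4.03
eef_pos: [0.425, -0.1665, 0.1488]
eef_rot: [[0.003, 0.982, 0.188], [-0.001, 0.188, -0.982], [-1.0, 0.003, 0.002]]
ft_force: [-0.2, -0.1, -2.1]
grip_width: 0.013
```

```bash
python3 -c "
from h import *
plan(.485,.09,.15,5)"
```

```text
t 4.0333 pos [ 0.425  -0.1665  0.1488] yaw 10.86 F [-0.19 -0.09 -2.12] w 0.013 j [-21.4  11.3 -25.8  52.7   0.   57.7]
dx dy dz [-0.0044  0.3576 -0.802 ] roll 0.2044
```

>>> {"op": "servo_tool", "data": {"targets": [{"dx": -0.02, "dy": 0.04, "dz": -0.08, "roll": 0.1, "hand": 1}, {"dx": -0.06, "dy": 0.09, "dz": -0.18, "roll": 0.2, "hand": 1}, {"dx": -0.1, "dy": 0.14, "dz": -0.29, "roll": 0.2, "hand": 1}, {"dx": -0.14, "dy": 0.19, "dz": -0.4, "roll": 0.2, "hand": 1}, {"dx": -0.17, "dy": 0.24, "dz": -0.5, "roll": 0.2, "hand": 1}, {"dx": -0.17, "dy": 0.29, "dz": -0.6, "roll": 0.2, "hand": 1}, {"dx": -0.17, "dy": 0.32, "dz": -0.67, "roll": 0.2, "hand": 1}, {"dx": -0.17, "dy": 0.34, "dz": -0.7, "roll": 0.2, "hand": 1}, {"dx": -0.17, "dy": 0.34, "dz": -0.7, "roll": 0.2, "hand": 1}, {"dx": -0.17, "dy": 0.34, "dz": -0.7, "roll": 0.2, "hand": 1}]}}

```text
time_s: 4.87
eef_pos: [0.4836, 0.0591, 0.1968]
eef_rot: [[-0.003, 0.996, 0.09], [-0.001, 0.09, -0.996], [-1.0, -0.003, 0.001]]
ft_force: [0.4, 0.5, -2.9]
grip_width: 0.0128
```

```bash
python3 -c "
from h import *
f=grab('wrist','3'); print(f['origin'])
plan(.5,.15,.15,5)"
```

```text
[0.47681    0.14102884 0.33801878]
t 4.9167 pos [0.4835 0.0585 0.1971] yaw 5.11 F [-0.87 -0.15 -2.34] w 0.0126 j [  6.9  12.4 -16.6  61.2  -0.   91.8]
dx dy dz [ 0.1565  0.0824 -0.2991] roll 0.0039
```

View pics/wrist_3.png

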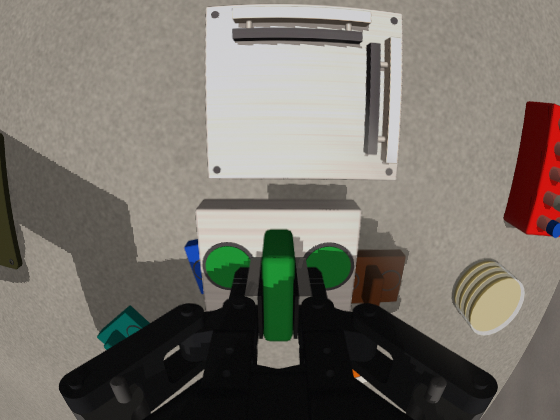

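The view from above shows the plate's corners at (207,6), (403,14), (397,179) and (209,178). The dark fences are at (298,35) for the side and (373,98) for the far one. The carrier is held level and parallel to the stage at (278,260).

```bash
python3 - <<'E'
from h import *
f=load('wrist','3'); g=cv2.cvtColor(f['image'],cv2.COLOR_BGR2GRAY)
m=((g<110)*255).astype(np.uint8); m[190:]=0; m[:,:205]=0; m[:,405:]=0
k,l,st,ce=cv2.connectedComponentsWithStats(m)
for i in range(1,k):
    if st[i,4]>8: print(st[i],ce[i].round(1),wonz(f,*ce[i],.015)[:2].round(4))
# near plate edge & left edge by gradient
P=[]
for u in range(225,385,10):
    c=g[165:200,u].astype(int); v=165+np.argmin(np.diff(c)); P.append(wonz(f,u,v+.5,.015)[:2])
P=np.array(P); a=np.polyfit(P[:,0],P[:,1],1); print('near edge yaw',np.degrees(np.arctan(a[0])),'y at .5:',np.polyval(a,.5), 'res',np.std(P[:,1]-np.polyval(a,P[:,0])))
P=[]
for v in range(20,165,10):
    c=g[v,195:225].astype(int); u=195+np.argmax(np.diff(c)); P.append(wonz(f,u+.5,v,.015)[:2])
P=np.array(P); a=np.polyfit(P[:,1],P[:,0],1); print('left edge yaw',-np.degrees(np.arctan(a[0])),'x at y=.15',np.polyval(a,.15))
# fence front lower edges (first dark from inside)
P=[]
for v in range(55,150,8):
    c=g[v,340:380].astype(int); u=340+np.argmin(np.diff(c)); P.append(wonz(f,u+.5,v,.016)[:2])
P=np.array(P); a=np.polyfit(P[:,1],P[:,0],1); print('far fence yaw',-np.degrees(np.arctan(a[0])),'x=%.4f+%.4f*y'%(a[1],a[0]),np.std(P[:,0]-np.polyval(a,P[:,1])))
P=[]
for u in range(240,358,8):
    c=g[25:60,u].astype(int); v=25+np.argmax(np.diff(c)); P.append(wonz(f,u,v+.5,.016)[:2])
P=np.array(P); a=np.polyfit(P[:,0],P[:,1],1); print('side fence yaw',np.degrees(np.arctan(a[0])),'y=%.4f+%.4f*x'%(a[1],a[0]),np.std(P[:,1]-np.polyval(a,P[:,0])))
hsv=cv2.cvtColor(f['image'],cv2.COLOR_BGR2HSV)
print('carrier front edge (z~.19-?)', [wonz(f,u,v,.19)[:2].round(4) for u,v in((197,208),(360,208))])
E
```

```text
[211  11   8   7  39] [214.6  14.3] [0.405  0.2283]
[391  17   7   7  36] [393.6  20.2] [0.5836 0.2439]
[233  18 137  11 636] [300.6  21. ] [0.4899 0.2266]
[ 233   28  129   17 1671] [297.1  35. ] [0.4877 0.2116]
[ 364   38   26  124 2027] [376.1  96.6] [0.5725 0.16  ]
[214 167   6   6  32] [216.5 169.5] [0.4189 0.0694]
[386 169   6   6  31] [388.5 171.4] [0.5973 0.0849]
[268 184  79   6 427] [306.1 186.8] [0.5121 0.0594]
near edge yaw 13.188119723168054 y at .5: 0.06139928235013018 res 0.006828185232848858
left edge yaw 5.101709804713755 x at y=.15 0.4025945736305585
far fence yaw 5.23818841483752 x=0.5756+-0.0917*y 0.0003342971395293459
side fence yaw 4.60033642606043 y=0.1666+0.0805*x 0.004435288507898841
carrier front edge (z~.19-?) [array([0.4412, 0.0882]), array([0.5207, 0.0956])]
```

```bash
python3 -c "
from h import *
plan(.5085,.1653,.055,5)"
```

```text
t 4.9167 pos [0.4835 0.0585 0.1971] yaw 5.11 F [-0.87 -0.15 -2.34] w 0.0126 j [  6.9  12.4 -16.6  61.2  -0.   91.8]
dx dy dz [ 0.473   0.1161 -0.3477] roll 0.0039
```

>>> {"op": "servo_tool", "data": {"targets": [{"dx": 0.0, "dy": 0.03, "dz": -0.08, "roll": 0.004, "hand": 1}, {"dx": 0.06, "dy": 0.06, "dz": -0.18, "roll": 0.004, "hand": 1}, {"dx": 0.14, "dy": 0.09, "dz": -0.27, "roll": 0.004, "hand": 1}, {"dx": 0.22, "dy": 0.116, "dz": -0.335, "roll": 0.004, "hand": 1}, {"dx": 0.3, "dy": 0.116, "dz": -0.348, "roll": 0.004, "hand": 1}, {"dx": 0.37, "dy": 0.116, "dz": -0.348, "roll": 0.004, "hand": 1}, {"dx": 0.42, "dy": 0.116, "dz": -0.348, "roll": 0.004, "hand": 1}, {"dx": 0.455, "dy": 0.116, "dz": -0.348, "roll": 0.004, "hand": 1}, {"dx": 0.473, "dy": 0.116, "dz": -0.348, "roll": 0.004, "hand": 1}, {"dx": 0.473, "dy": 0.116, "dz": -0.348, "roll": 0.004, "hand": 1}]}}

```text
time_s: 5.75
eef_pos: [0.5085, 0.1646, 0.0549]
eef_rot: [[-0.003, 0.996, 0.085], [-0.001, 0.085, -0.996], [-1.0, -0.004, 0.001]]
ft_force: [-0.5, -0.6, -2.2]
grip_width: 0.013
```

```bash
python3 -c "
from h import *
plan(.5085,.1653,.043,5); f=grab('wrist','4'); g=grab('side','4'); 
c=cv2.resize(g['image'][145:215,225:325],(560,392),interpolation=cv2.INTER_CUBIC)
cv2.imwrite('pics/m4.png',np.vstack([f['image'][:,:]*1,]) ) ; cv2.imwrite('pics/s4.png',c)"
```

```text
t 5.75 pos [0.5085 0.1646 0.0549] yaw 4.9 F [-0.54 -0.59 -2.18] w 0.013 j [ 17.9  23.8 -23.2  43.2  -0.  103. ]
dx dy dz [ 0.0396  0.0003 -0.0025] roll -0.0034
```

View pics/m4.png

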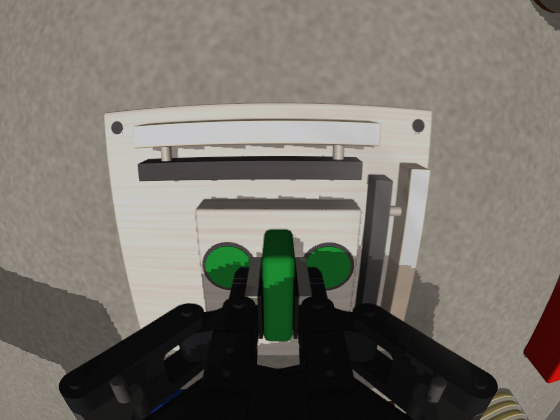

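The carrier sits over the plate, parallel to both fences and clear of them (side fence at v≈170, far fence at u≈372). I'll lower it gently.

>>> {"op": "servo_tool", "data": {"targets": [{"dx": 0.015, "dy": 0, "dz": 0, "roll": 0, "hand": 1}, {"dx": 0.027, "dy": 0, "dz": 0, "roll": 0, "hand": 1}, {"dx": 0.034, "dy": 0, "dz": 0, "roll": 0, "hand": 1}, {"dx": 0.038, "dy": 0, "dz": 0, "roll": 0, "hand": 1}, {"dx": 0.038, "dy": 0, "dz": 0, "roll": 0, "hand": 1}, {"dx": 0.038, "dy": 0, "dz": 0, "roll": 0, "hand": 1}]}}

```text
time_s: 6.35
eef_pos: [0.5099, 0.1665, 0.045]
eef_rot: [[-0.0, 0.996, 0.088], [-0.0, 0.088, -0.996], [-1.0, -0.0, 0.0]]
ft_force: [0.0, -0.0, -1.2]
grip_width: 0.0126
```

>>> {"op": "servo_tool", "data": {"targets": [{"dx": 0.004, "dy": 0, "dz": 0, "roll": 0, "hand": 1}, {"dx": 0.004, "dy": 0, "dz": 0, "roll": 0, "hand": 1}]}}

```text
time_s: 6.52
eef_pos: [0.5099, 0.1665, 0.0438]
eef_rot: [[0.0, 0.996, 0.088], [-0.0, 0.088, -0.996], [-1.0, 0.0, 0.0]]
ft_force: [-1.1, -0.2, -2.5]
grip_width: 0.0128
```

>>> {"op": "servo_tool", "data": {"targets": [{"dx": 0.003, "dy": 0, "dz": 0, "roll": 0, "hand": 1}, {"dx": 0.003, "dy": 0, "dz": 0, "roll": 0, "hand": 1}]}}

```text
time_s: 6.68
eef_pos: [0.5099, 0.1664, 0.0428]
eef_rot: [[-0.0, 0.996, 0.087], [-0.0, 0.087, -0.996], [-1.0, -0.0, 0.0]]
ft_force: [0.4, 0.4, -2.2]
grip_width: 0.0128
```

>>> {"op": "servo_tool", "data": {"targets": [{"dx": 0.002, "dy": 0, "dz": 0, "roll": 0, "hand": 1}, {"dx": 0.002, "dy": 0, "dz": 0, "roll": 0, "hand": 1}]}}

```text
time_s: 6.85
eef_pos: [0.5099, 0.1664, 0.0427]
eef_rot: [[0.0, 0.996, 0.087], [0.0, 0.087, -0.996], [-1.0, 0.0, -0.0]]
ft_force: [-1.1, -0.6, 3.7]
grip_width: 0.0128
```

>>> {"op": "servo_tool", "data": {"targets": [{"dx": 0.002, "dy": 0, "dz": 0, "roll": 0, "hand": 1}, {"dx": 0.002, "dy": 0, "dz": 0, "roll": 0, "hand": 1}]}}

```text
time_s: 7.02
eef_pos: [0.5099, 0.1664, 0.0427]
eef_rot: [[0.0, 0.996, 0.087], [0.0, 0.087, -0.996], [-1.0, 0.0, -0.0]]
ft_force: [-3.4, 0.5, 7.9]
grip_width: 0.0129
```

>>> {"op": "servo_tool", "data": {"targets": [{"dx": 0.002, "dy": 0, "dz": 0, "roll": 0, "hand": 1}, {"dx": 0.002, "dy": 0, "dz": 0, "roll": 0, "hand": 1}]}}

```text
time_s: 7.18
eef_pos: [0.5099, 0.1664, 0.0427]
eef_rot: [[0.001, 0.996, 0.087], [0.0, 0.087, -0.996], [-1.0, 0.001, -0.0]]
ft_force: [-3.8, -1.1, 11.9]
grip_width: 0.0128
```

>>> {"op": "servo_tool", "data": {"targets": [{"dx": -0.004, "dy": 0, "dz": 0, "roll": 0, "hand": 1}, {"dx": -0.004, "dy": 0.006, "dz": -0.006, "roll": 0, "hand": 1}, {"dx": -0.004, "dy": 0.012, "dz": -0.012, "roll": 0, "hand": 1}, {"dx": -0.004, "dy": 0.018, "dz": -0.018, "roll": 0, "hand": 1}, {"dx": -0.004, "dy": 0.022, "dz": -0.022, "roll": 0, "hand": 1}, {"dx": -0.004, "dy": 0.022, "dz": -0.022, "roll": 0, "hand": 1}]}}

```text
time_s: 7.68
eef_pos: [0.5153, 0.1724, 0.0428]
eef_rot: [[-0.001, 0.996, 0.087], [-0.003, 0.087, -0.996], [-1.0, -0.001, 0.002]]
ft_force: [-4.6, -3.9, 7.1]
grip_width: 0.0133
```

>>> {"op": "servo_tool", "data": {"targets": [{"dx": 0, "dy": 0.003, "dz": -0.003, "roll": 0, "hand": 1}, {"dx": 0, "dy": 0.006, "dz": -0.006, "roll": 0, "hand": 1}, {"dx": 0, "dy": 0.006, "dz": -0.006, "roll": 0, "hand": 1}]}}

```text
time_s: 7.93
eef_pos: [0.5168, 0.1742, 0.0428]
eef_rot: [[-0.001, 0.996, 0.087], [-0.003, 0.087, -0.996], [-1.0, -0.001, 0.003]]
ft_force: [-3.9, -3.9, 8.1]
grip_width: 0.013
```

>>> {"op": "servo_tool", "data": {"targets": [{"dx": 0, "dy": 0.003, "dz": -0.003, "roll": 0, "hand": 1}, {"dx": 0, "dy": 0.003, "dz": -0.003, "roll": 0, "hand": 1}, {"dx": 0, "dy": 0.003, "dz": -0.003, "roll": 0, "hand": 1}]}}

```text
time_s: 8.18
eef_pos: [0.5175, 0.1751, 0.0428]
eef_rot: [[-0.001, 0.996, 0.087], [-0.003, 0.087, -0.996], [-1.0, -0.002, 0.003]]
ft_force: [-3.3, -4.5, 8.3]
grip_width: 0.0129
```

>>> {"op": "servo_tool", "data": {"targets": [{"dx": -0.003, "dy": 0.0, "dz": 0.0, "roll": 0, "hand": 1}, {"dx": -0.003, "dy": 0.003, "dz": -0.003, "roll": 0, "hand": 1}, {"dx": -0.003, "dy": 0.003, "dz": -0.003, "roll": 0, "hand": 1}]}}

```text
time_s: 8.43
eef_pos: [0.518, 0.1767, 0.0428]
eef_rot: [[-0.002, 0.996, 0.087], [-0.002, 0.087, -0.996], [-1.0, -0.002, 0.002]]
ft_force: [-3.1, -3.1, 2.4]
grip_width: 0.0131
```

>>> {"op": "servo_tool", "data": {"targets": [{"dx": 0, "dy": 0.003, "dz": -0.003, "roll": 0, "hand": 1}, {"dx": 0, "dy": 0.003, "dz": -0.003, "roll": 0, "hand": 1}, {"dx": 0, "dy": 0.003, "dz": -0.003, "roll": 0, "hand": 1}]}}

```text
time_s: 8.68
eef_pos: [0.5181, 0.1769, 0.0428]
eef_rot: [[-0.003, 0.996, 0.087], [-0.003, 0.087, -0.996], [-1.0, -0.004, 0.003]]
ft_force: [-4.3, -5.0, 4.7]
grip_width: 0.0129
```

>>> {"op": "servo_tool", "data": {"targets": [{"dx": 0, "dy": 0.003, "dz": -0.003, "roll": 0, "hand": 1}, {"dx": 0, "dy": 0.003, "dz": -0.003, "roll": 0, "hand": 1}, {"dx": 0, "dy": 0.003, "dz": -0.003, "roll": 0, "hand": 1}]}}

```text
time_s: 8.93
eef_pos: [0.5182, 0.177, 0.0429]
eef_rot: [[-0.004, 0.996, 0.087], [-0.005, 0.087, -0.996], [-1.0, -0.005, 0.005]]
ft_force: [-7.1, -8.5, 7.5]
grip_width: 0.0128
```

>>> {"op": "servo_tool", "data": {"targets": [{"dx": 0, "dy": 0.004, "dz": -0.004, "roll": 0, "hand": 1}, {"dx": 0, "dy": 0.004, "dz": -0.004, "roll": 0, "hand": 1}, {"dx": 0, "dy": 0.004, "dz": -0.004, "roll": 0, "hand": 1}]}}

```text
time_s: 9.18
eef_pos: [0.5183, 0.1771, 0.043]
eef_rot: [[-0.006, 0.996, 0.086], [-0.007, 0.086, -0.996], [-1.0, -0.007, 0.007]]
ft_force: [-9.0, -10.9, 11.3]
grip_width: 0.0128
```

```bash
python3 -c "
from h import *
plan(.5206,.1793,.0428,5); f=grab('wrist','5'); 
cv2.imwrite('pics/m5.png',cv2.resize(f['image'][90:370,90:450],(720,560),interpolation=cv2.INTER_CUBIC))"
```

```text
t 9.1833 pos [0.5183 0.1771 0.043 ] yaw 4.96 F [ -9.02 -10.85  11.29] w 0.0128 j [ 19.   25.8 -21.9  42.8  -0.3 104.1]
dx dy dz [ 0.0006  0.0082 -0.0065] roll -0.0014
```

View pics/m5.png

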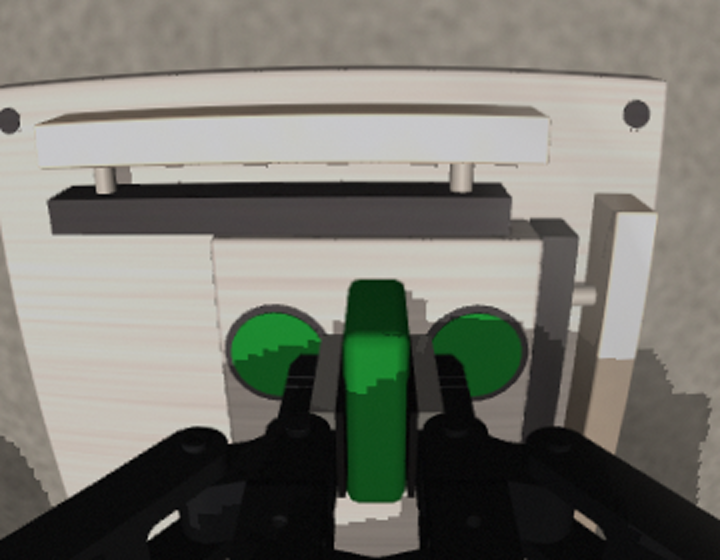

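Both carrier faces touch the fences, and they look square. Friction from my downward push is carrying the load, so I'll ease the vertical push and back off a little sideways.

>>> {"op": "servo_tool", "data": {"targets": [{"dx": -0.002, "dy": -0.004, "dz": 0.004, "roll": 0, "hand": 1}, {"dx": -0.005, "dy": -0.004, "dz": 0.004, "roll": 0, "hand": 1}, {"dx": -0.005, "dy": -0.004, "dz": 0.004, "roll": 0, "hand": 1}]}}

```text
time_s: 9.48
eef_pos: [0.5185, 0.1777, 0.0434]
eef_rot: [[-0.004, 0.996, 0.087], [-0.003, 0.087, -0.996], [-1.0, -0.005, 0.003]]
ft_force: [-3.7, -4.1, -0.7]
grip_width: 0.013
```

>>> {"op": "servo_tool", "data": {"targets": [{"dx": -0.0005, "dy": 0.002, "dz": -0.002, "roll": 0, "hand": 1}, {"dx": -0.001, "dy": 0.004, "dz": -0.004, "roll": 0, "hand": 1}, {"dx": -0.002, "dy": 0.007, "dz": -0.007, "roll": 0, "hand": 1}, {"dx": -0.002, "dy": 0.007, "dz": -0.007, "roll": 0, "hand": 1}]}}

```text
time_s: 9.82
eef_pos: [0.5192, 0.1793, 0.0434]
eef_rot: [[-0.007, 0.996, 0.087], [-0.005, 0.087, -0.996], [-1.0, -0.007, 0.005]]
ft_force: [-5.3, -6.4, -1.5]
grip_width: 0.013
```

```bash
python3 -c "
from h import *
plan(.5206,.1793,.0428,5)
R=np.array([[.9962,.0872],[-.0872,.9962]]);print(R@(robot.get_state()['eef_pos'][:2]-[.5012,.1566]), R@robot.get_state()['ft_force'][:2])"
```

```text
t 9.8167 pos [0.5192 0.1793 0.0434] yaw 5.01 F [-5.29 -6.44 -1.49] w 0.013 j [ 19.1  25.9 -21.6  42.9  -0.2 104.1]
dx dy dz [0.0019 0.0048 0.0003] roll 0.0003
[0.01985959 0.02101116] [-5.83082783 -5.95441555]
```

```bash
python3 - <<'E'
from h import *
f=grab('wrist','6')
cv2.imwrite('pics/m6.png',cv2.resize(f['image'][90:370,90:450],(720,560),interpolation=cv2.INTER_CUBIC))
R=np.array([[.9962,.0872],[-.0872,.9962]]); c=np.array([.5012,.1566])
inv=lambda s:R.T@s+c
def wproj(f,p):
    K=np.array(f['mtx']);q=np.array(f['orientation']).T@(np.array(p)-f['origin']);t=np.arctan2(np.hypot(q[0],q[1]),q[2]);n=np.hypot(q[0],q[1]);return K[:2,2]+K[0,0]*t*q[:2]/n
for tag in('4','5','6'):
    f=load('wrist',tag); g=cv2.cvtColor(f['image'],cv2.COLOR_BGR2GRAY)
    def edge(base,dirn,z):  # scan along stage dir through base; darkest->bright transition at back top edge
        t=np.arange(-.006,.010,.0002); uv=np.array([wproj(f,[*inv(np.array(base)+k*np.array(dirn)),z]) for k in t],np.float32)
        s=cv2.remap(g,uv[None,:,0],uv[None,:,1],cv2.INTER_LINEAR)[0].astype(float); d=np.diff(s); return t[np.argmax(d)]*1e3
    a=[edge((x,.060),(0,1),.032) for x in np.arange(-.06,.05,.006)]
    b=[edge((.070,y),(1,0),.032) for y in np.arange(.0,.046,.004)]
    print(tag,'side',np.round(a,1),np.median(a),'far',np.round(b,1),np.median(b))
print(robot.get_state()['ft_force'])
E
```

```text
4 side [2.8 1.4 9.4 2.6 3.2 2.8 2.8 2.8 3.  3.2 3.  3.  3.  3.  3.2 3.2 9.4 2.8
 3. ] 2.9999999999999836 far [-0.2 -0.  -0.2 -0.  -0.  -0.4 -0.4 -0.2 -0.   9.6 -0.2 -0.2] -0.20000000000001006
5 side [4.4 4.2 9.2 4.4 4.2 4.6 4.6 4.6 4.6 4.4 4.4 4.4 4.4 4.4 4.4 4.4 4.4 9.4
 4.6] 4.399999999999982 far [ 0.2  0.4 -0.2 -0.  -0.2  9.4  0.6 -0.   0.2  0.2 -0.2 -0. ] 0.09999999999998942
6 side [6.2 6.  9.  6.2 6.4 6.8 6.6 6.4 6.4 6.4 6.2 6.4 6.2 6.4 6.4 6.4 6.4 9.
 6.6] 6.399999999999979 far [9.6 1.  1.  0.6 0.6 9.4 9.6 1.  1.2 9.6 1.2 9.6] 1.1999999999999875
[-5.32265326 -4.71526076 -0.99407645]
```

View pics/m6.png

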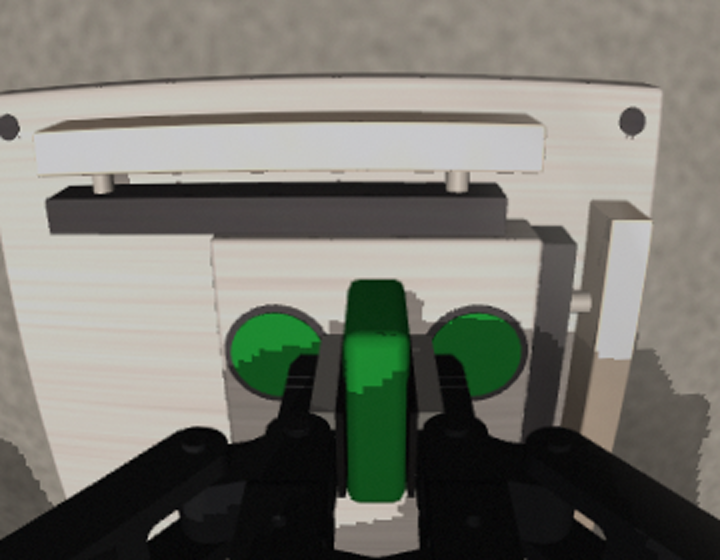

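The side fence is back about 3.4 mm and the far fence about 1.4 mm, so I'll push a little more towards the far one.

>>> {"op": "servo_tool", "data": {"targets": [{"dx": 0, "dy": 0.002, "dz": 0, "roll": 0, "hand": 1}, {"dx": 0, "dy": 0.004, "dz": 0, "roll": 0, "hand": 1}, {"dx": 0, "dy": 0.006, "dz": 0, "roll": 0, "hand": 1}, {"dx": 0, "dy": 0.006, "dz": 0, "roll": 0, "hand": 1}, {"dx": 0, "dy": 0.006, "dz": 0, "roll": 0, "hand": 1}, {"dx": 0, "dy": 0.006, "dz": 0, "roll": 0, "hand": 1}]}}

```text
time_s: 10.37
eef_pos: [0.5203, 0.1794, 0.0433]
eef_rot: [[-0.008, 0.996, 0.087], [-0.005, 0.087, -0.996], [-1.0, -0.008, 0.005]]
ft_force: [-5.3, -6.0, -1.0]
grip_width: 0.0129
```

```bash
python3 - <<'E'
from h import *
f=grab('wrist','7'); sc=grab('scene','7'); sd=grab('side','7')
R=np.array([[.9962,.0872],[-.0872,.9962]]); c=np.array([.5012,.1566])
inv=lambda s:R.T@s+c
def wproj(f,p):
    K=np.array(f['mtx']);q=np.array(f['orientation']).T@(np.array(p)-f['origin']);t=np.arctan2(np.hypot(q[0],q[1]),q[2]);n=np.hypot(q[0],q[1]);return K[:2,2]+K[0,0]*t*q[:2]/n
for tag in('4','6','7'):
    f=load('wrist',tag); g=cv2.cvtColor(f['image'],cv2.COLOR_BGR2GRAY)
    def edge(base,dirn,z):
        t=np.arange(-.004,.008,.0002); uv=np.array([wproj(f,[*inv(np.array(base)+k*np.array(dirn)),z]) for k in t],np.float32)
        s=cv2.remap(g,uv[None,:,0],uv[None,:,1],cv2.INTER_LINEAR)[0].astype(float); return t[np.argmax(np.diff(s))]*1e3
    print(tag,'side',np.median([edge((x,.060),(0,1),.032) for x in np.arange(-.06,.05,.006)]),'far',np.round([edge((.070,y),(1,0),.032) for y in np.arange(.004,.046,.004)],1))
s=robot.get_state(); print(s['eef_pos'],R@(s['eef_pos'][:2]-c),R@s['ft_force'][:2],s['ft_force'][2],s['grip_width'],s['eef_rot'][:,0],np.abs(s['qvel']).max(),s['time_s'])
C=lambda i,x,y,w,h:cv2.resize(i[y:y+h,x:x+w],(400,300),interpolation=cv2.INTER_CUBIC)
cv2.imwrite('pics/m7.png',np.hstack([C(sc['image'],280,212,100,75),C(sd['image'],225,150,100,75)]))
E
```

```text
4 side 3.0000000000000027 far [ 0.  -0.2  0.   0.  -0.4 -0.4 -0.2  0.   0.  -0.2 -0.2]
6 side 6.400000000000005 far [1.  1.  0.6 0.6 1.  0.8 1.  1.2 1.2 1.2 0.6]
7 side 6.400000000000005 far [2.2 2.2 2.  2.  2.  2.  2.2 2.4 2.2 2.4 2. ]
[0.52034988 0.17940028 0.04335283] [0.0210653  0.02104377] [-7.19683554 -4.49095577] -0.5665399715314338 0.012850275275355654 [-0.00788019 -0.00524268 -0.99995521] 0.10574823978010904 10.5167
```

View pics/m7.png

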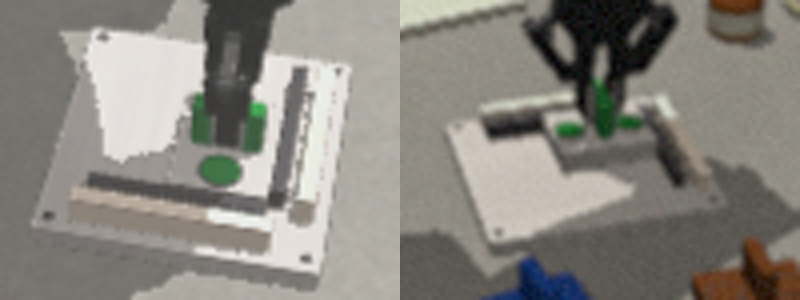

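```bash
python3 -c "
from h import *
a=robot.get_state()['eef_pos'];print(robot.close_job());s=robot.get_state();print(a,s['eef_pos'],s['ft_force'],s['grip_width'],s['time_s'])"
```

```text
the job is handed in; nothing more can be done
None
the job is handed in; nothing more can be done
```

The green carrier is pressed into the stage corner against both fences, still gripped, and I handed the job in at about 10.5 s. No verdict was reported, and no state could be read after hand-in.

What my last checks showed before handing in:

| Check | Reading | Allowed |
|---|---|---|
| Side fence pushed back | about 3.4 mm | 1 to 7.2 mm |
| Far fence pushed back | about 2.3 mm | 1 to 7.2 mm |
| Wrist side force, stage x / y | about 5–7 N / 4–6 N | over 1.5 N on each fence |
| Carrier above the plate | about 0.7 mm above the height where it first touched | underside within 3.5 mm |
| Tool tilt | about 0.01 rad | 0.05 rad |
| Tool yaw against the stage | within about 0.1° | 0.05 rad (2.9°) |
| Finger opening on the fin | 12.9 mm, grip set to 60 N | contact over 1 N |

- **Disagreement:** on the final push, the wrist force in stage x read higher (about 7 N) than the 4.3 N the spring should give at 2.3 mm. Sensor noise of about 1 N and some friction on the plate may explain it, and it is far below the 40 N limit.
- **Indirect measures:** the fence travel is measured from camera images and the fence contact forces are inferred from the wrist.
- **Other things on the bench:** the arm's path kept clear of them, but I did not measure their positions again at the end.

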